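Lay out salvaged frame end bars in order of length along the bench stop

TASK

Lay the four loose pine end bars out along the wooden bench stop in order of length, one flat along each chalk stroke, with the longest at the end of the row nearest the hand press and the shortest at the other end. Each goes squarely along the middle of its stroke with its wide forked head close up to the stop. Do not knock the mug of tacks.

Things in the scene. Friction and masses are not known exactly. Their poses are not given: they have to be found in the camera images.
- bar_232_mid (a point): Loose pale pine end bar of a hive frame, the longest of four: 232 mm long, 9.5 mm thick, lying flat. Its head (80 mm of the length) is 35 mm wide and ends in a fork (slot 22 wide, 20 mm deep); the rest is 28 mm wide, with a small notch in the foot. Point at mid length and width, half-way up (4.7 mm over the bench), 28 mm wide here. x axis from head to foot, y across, z up.
- bar_184_mid (a point): Loose pale pine end bar of a hive frame, the second longest of four: 184 mm long, 9.5 mm thick, lying flat. Its head (64 mm of the length) is 35 mm wide and ends in a fork (slot 22 wide, 20 mm deep); the rest is 28 mm wide, with a small notch in the foot. Point at mid length and width, half-way up (4.7 mm over the bench), 28 mm wide here. x axis from head to foot, y across, z up.
- bar_137_mid (a point): Loose pale pine end bar of a hive frame, the third longest of four: 137 mm long, 9.5 mm thick, lying flat. Its head (48 mm of the length) is 35 mm wide and ends in a fork (slot 22 wide, 20 mm deep); the rest is 28 mm wide, with a small notch in the foot. Point at mid length and width, half-way up (4.7 mm over the bench), 28 mm wide here. x axis from head to foot, y across, z up.
- bar_105_mid (a point): Loose pale pine end bar of a hive frame, the shortest of four: 105 mm long, 9.5 mm thick, lying flat. Its head (37 mm of the length) is 35 mm wide and ends in a fork (slot 22 wide, 20 mm deep); the rest is 28 mm wide, with a small notch in the foot. Point at mid length and width, half-way up (4.7 mm over the bench), 28 mm wide here. x axis from head to foot, y across, z up.
- mark_a: One of four like chalk strokes on the bench (white, 6 mm wide, 150 long, 72 to 88 mm apart; letters are in no order), square to the stop: a fixed dark wood strip 22 mm wide, 16 high, 350 long, on the robot's side of them. Origin at z = 0 on the stroke's centre line, at the face of the stop; x axis along the stroke away from the stop, y along the stop, z up.
- mark_b: One of four like chalk strokes on the bench (white, 6 mm wide, 150 long, 72 to 88 mm apart; letters are in no order), square to the stop: a fixed dark wood strip 22 mm wide, 16 high, 350 long, on the robot's side of them. Origin at z = 0 on the stroke's centre line, at the face of the stop; x axis along the stroke away from the stop, y along the stop, z up.
- mark_c: One of four like chalk strokes on the bench (white, 6 mm wide, 150 long, 72 to 88 mm apart; letters are in no order), square to the stop: a fixed dark wood strip 22 mm wide, 16 high, 350 long, on the robot's side of them. Origin at z = 0 on the stroke's centre line, at the face of the stop; x axis along the stroke away from the stop, y along the stop, z up.
- mark_d: One of four like chalk strokes on the bench (white, 6 mm wide, 150 long, 72 to 88 mm apart; letters are in no order), square to the stop: a fixed dark wood strip 22 mm wide, 16 high, 350 long, on the robot's side of them. Origin at z = 0 on the stroke's centre line, at the face of the stop; x axis along the stroke away from the stop, y along the stop, z up.
- press_front (a point): Fixed black cast iron hand press (base 250 x 130 mm, 300 mm tall, steel lever rising to 570 mm), on the bench beyond one end of the row, to the left (+y) or right (-y) of the whole work area. Point: middle of the front edge of its base (the edge facing the robot), 20 mm over the bench. A crate of about 270 x 170 mm, 120 mm tall, stands on the opposite side.
- mug: Loose white enamel mug of brass tacks, 80 mm across, 80 mm tall, with a side handle, standing on the bench beyond the work. Origin: centre of its underside.

How it is judged:
By the outcome, as a careful person would: the job done as asked, in the order asked, and still so for the second after the job is handed in, with the robot touching nothing.
It also fails if it takes over 99 s, if anything falls off the work surface, if the arm or the gripper's body presses on something with over 40 N, if the wrist force passes 120 N, or if a joint passes its speed limit or range.

ROBOT

A 6-joint arm with a two-finger parallel gripper is mounted at the origin on the work surface. World frame = base frame: x ahead of the robot, y to its left, z up, the work surface at z = 0. Lengths are in m, angles in rad, forces in N, time in s.
With the tool pointing down it reaches from about 0.325 to 0.775 m from the base axis. Payload 5.5 kg.
Tool frame: the origin (TCP) lies between the finger pads; the fingertips stand 22 mm ahead of it and the grasp point (between the pads) lies 3 mm ahead of it (ctrl.tcp_to_tips is the distance from the TCP to the fingertips, in m); z points along the fingers, y is the line along which they close (so a half turn about z gives the same grasp; the last joint's range is limited). The gripper opens to 85 mm and grips with 20 to 120 N. Pads are 22 mm wide; open, the fingers measure 114 mm over their backs; the gripper's body (76 mm by 85 mm) begins 54 mm behind the grasp point. The pads swing forward as they close: fully open they stand 13 mm farther back than shut.
Start: joints at [1.13, 0.091, 1.231, -0, 1.82, -0.057], TCP at [0.225, 0.556, 0.253] pointing down, gripper open.
Joint ranges: [-2.87, 2.87], [-0.86, 2.18], [0.17, 2.46], [-1.51, 4.65], [0.06, 2.69], [-2.65, 2.65]. Speed limits (rad/s): [2.57, 2.57, 3.01, 3.14, 3.14, 3.14].

INTERFACE

Orientations are given as a rotation vector (axis times angle).
In Python, from bench import ctrl, cams gives the robot as it stands.
- The arm moves only by the tool drive_tool, never from a script. Its argument "rows" is a list that holds one entry, the list of rows, each a list of 7 numbers: the shift along the tool's x, y, z in mm, then the turn, a rotation vector about the tool's x, y, z in degrees, then the finger opening in mm, from 0 to 85.4. A call has 1 to 20 rows; each row shifts and turns the commanded pose from where the row before left it, along the tool's axes as they then stand; what a row does not reach is not made up. A row lasts 1/12 s, in which the tool goes at most 41.7 mm and 7.16 degrees, less where a joint would pass 70% of its speed; a pose out of reach is approached as far as the arm can. A call with a gripper value outside its range is refused whole. The fingers move at their own pace and stop on an object; "grip_force" is the grip in N (left out, the last holds). Time passes only in rows, so rows that do not move let the fingers close. It gives the time, the measured TCP pose, the force, the opening and the grip force at its end, in the units of the state.
- ctrl.observe(): the state, without advancing time (a new reading comes with each control period).
- cams.read_camera(name): name is "scene" or "side" or "wrist"; returns a dict with "image" (384x512x3 uint8, red, green, blue), "range_z" (384x512 float32, m along the optical axis (not along the pixel's ray), 0 where there is no reading), "fx", "fy", "cx", "cy" (pixels), "k1" (the pictures are not rectified: a ray, as slopes to the right and down, at radius r is drawn at 1 + k1 r^2 times it, then the intrinsics apply), "rvec" (rotation vector, rad) and "tvec" (3), from world to camera coordinates, as OpenCV has them; the wrist camera has in their place "mount" (4x4, takes a point from camera to tool coordinates, whose origin is the TCP and whose axes are the flange's). Camera axes: x right, y down, z forward; pixel columns grow to the right and rows downward; lengths in m; the calibration is good to about 2 mm. A picture is of the moment at which its call begins: read the wrist's pose just before it.
- ctrl.job_done(): hands the job in; it is judged then, once.
The state is a dict: "t": time; "qpos": joint angles; "qd": joint speeds; "tau": joint torques, N m; "tool_pos": TCP position; "ee_rot": TCP orientation; "contact_force": force on the tool from outside, world axes, zero at the start; "wrist_torque": the same for the moment, N m; "grip_width": finger opening in m; "gripper_force": force on a finger pad.
Only numpy, scipy, OpenCV 4.12 (cv2) and the standard library are available. Lean on these libraries where they do the work, as an engineer would, in place of code of your own. Each camera call takes 0.05 s, during which the arm holds its last target. There are 200 camera calls.

## Working session

There is one attempt and no reset: what is moved stays moved. The work goes in short steps, Python scripts to look and compute and a tool call to move; the robot and the scene stay as the last step left them, time stands still between calls to the robot, and variables do not carry over. Pictures are saved under pics/ and viewed, at most 14 in all, crops included, and the job is handed in when it is done.

Besides the shell and the picture viewer there is one more tool, called after ">>>" as a command line: name --argument value ..., lists and objects as JSON in quotes. drive_tool: Moves the arm, as the interface text tells. Its arguments: {"type":"object","properties":{"rows":{"type":"array"},"grip_force":{"type":"number"}},"required":["rows"]}

```bash
ls; mkdir -p pics
cat > h.py <<'E'
import numpy as np,cv2
from scipy.spatial.transform import Rotation as R
from bench import ctrl,cams
def cam(name):
    s=ctrl.observe(); c=cams.read_camera(name)
    if 'mount' in c:
        T=np.eye(4);T[:3,:3]=R.from_rotvec(s['ee_rot']).as_matrix();T[:3,3]=s['tool_pos'];T=T@np.array(c['mount'])
    else:
        W=np.eye(4);W[:3,:3]=R.from_rotvec(np.ravel(c['rvec'])).as_matrix();W[:3,3]=np.ravel(c['tvec']);T=np.linalg.inv(W)
    c['T']=T
    return c
def rays(c,uv):
    uv=np.atleast_2d(np.float64(uv))
    d=(uv-[c['cx'],c['cy']])/[c['fx'],c['fy']];p=d.copy()
    for _ in range(10): p=d/(1+c['k1']*(p**2).sum(1,keepdims=True))
    return np.c_[p,np.ones(len(p))]
def toplane(c,uv,z):
    r=rays(c,uv)@c['T'][:3,:3].T;o=c['T'][:3,3]
    return o+r*((z-o[2])/r[:,2])[:,None]
def cloud(c):
    h,w=c['range_z'].shape
    v,u=np.mgrid[:h,:w];uv=np.c_[u.ravel(),v.ravel()]
    z=c['range_z'].ravel()
    P=(rays(c,uv)*z[:,None])@c['T'][:3,:3].T+c['T'][:3,3]
    P[z==0]=np.nan
    return P.reshape(h,w,3)
def ortho(c,z,x0,x1,y0,y1,res):
    # top-down map: rows = x descending, cols = y descending
    xs=np.arange(x1,x0,-res);ys=np.arange(y1,y0,-res)
    X,Y=np.meshgrid(xs,ys,indexing='ij')
    W=np.stack([X,Y,np.full_like(X,z)],-1)
    p=(W-c['T'][:3,3])@c['T'][:3,:3]
    q=p[...,:2]/p[...,2:];q=q*(1+c['k1']*(q**2).sum(-1,keepdims=True))
    u=q[...,0]*c['fx']+c['cx'];v=q[...,1]*c['fy']+c['cy']
    im=cv2.remap(c['image'],u.astype('f4'),v.astype('f4'),cv2.INTER_LINEAR)
    im[p[...,2]<0]=0
    return im
def save(n,im): cv2.imwrite('pics/'+n,im[...,::-1])
E
python3 - <<'E'
from h import *
a=cam('scene');b=cam('side');w=cam('wrist')
for n,c in zip('sdw',(a,b,w)): print(n,c['T'].round(3).tolist(),c['fx'],c['cx'],c['cy'],c['k1'])
save('all.png',np.vstack([np.hstack([a['image'],b['image']])])[:, :, :])
im=np.hstack([a['image'],b['image']]);im=cv2.resize(im,(800,300));
save('a.png',a['image']);save('b.png',b['image'])
E
```

```text
pics
s [[0.515, 0.726, -0.455, 1.096], [0.857, -0.431, 0.281, -0.305], [0.008, -0.535, -0.845, 1.012], [0.0, 0.0, 0.0, 1.0]] 354.0945952272731 249.73696669175374 193.1781125446595 0.002775455276088784
d [[0.982, -0.116, 0.15, 0.382], [-0.189, -0.531, 0.826, -1.134], [-0.016, -0.839, -0.544, 0.818], [0.0, 0.0, 0.0, 1.0]] 407.5535589087895 256.505770027235 191.26207317923024 -0.057998193124911494
w [[0.375, 0.877, 0.301, 0.147], [0.927, -0.354, -0.124, 0.588], [-0.002, 0.325, -0.946, 0.373], [0.0, 0.0, 0.0, 1.0]] 279.3710084294835 252.41790839983528 196.58113819555726 -0.016801736730756755
```

View pics/a.png

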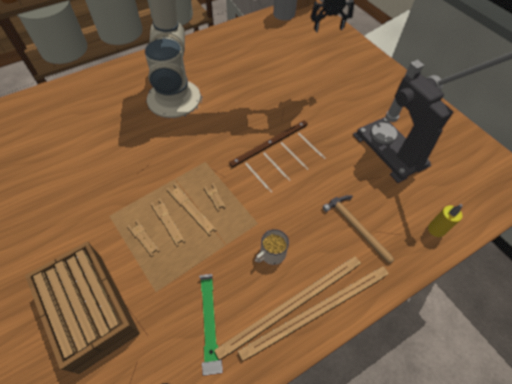

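View pics/b.png

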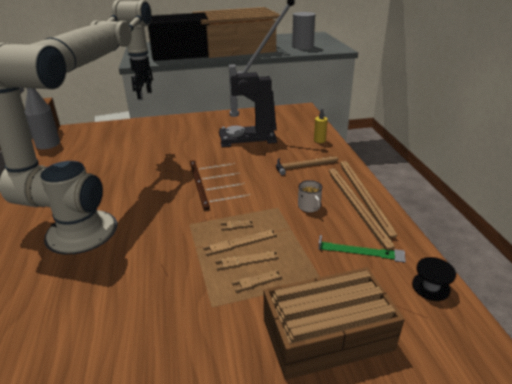

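The press is on the far (+y) side, the four strokes lie next to the stop, and the bars lie on a mat: scene pixels (215,195), (192,208), (169,220), (144,238). The mug is at (273,245). Next I'll make top-down maps from both views.

Run:
```python
from h import *
a=cam('scene');b=cam('side')
A=ortho(a,0.005,0.25,0.8,-0.5,0.3,0.001);B=ortho(b,0.005,0.25,0.8,-0.5,0.3,0.001)
for n,I in(('oa.png',A),('ob.png',B)):
    for k in range(0,800,100): cv2.line(I,(k,0),(k,8),(255,0,0),1)
    for k in range(0,550,50): cv2.line(I,(0,k),(8,k),(255,0,0),1)
    save(n,I)
P=cloud(a);Q=cloud(b)
for X in(P,Q):
    z=X[...,2];m=(X[...,0]>.25)&(X[...,0]<.8)&(abs(X[...,1]+.1)<.4)
    for lo,hi in((.2,.3),):pass
    print(np.nanmedian(z[m]))
```

```text
0.0004170687475275603
-0.00041977130722026246
```

View pics/oa.png

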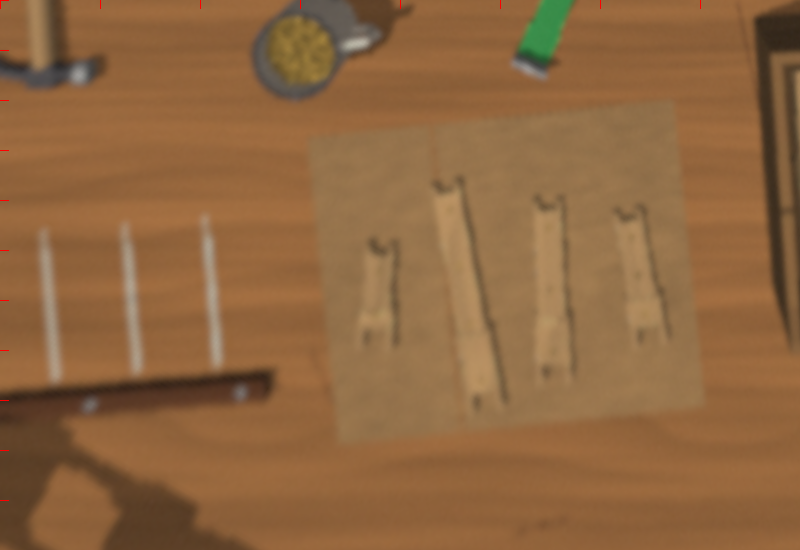

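View pics/ob.png

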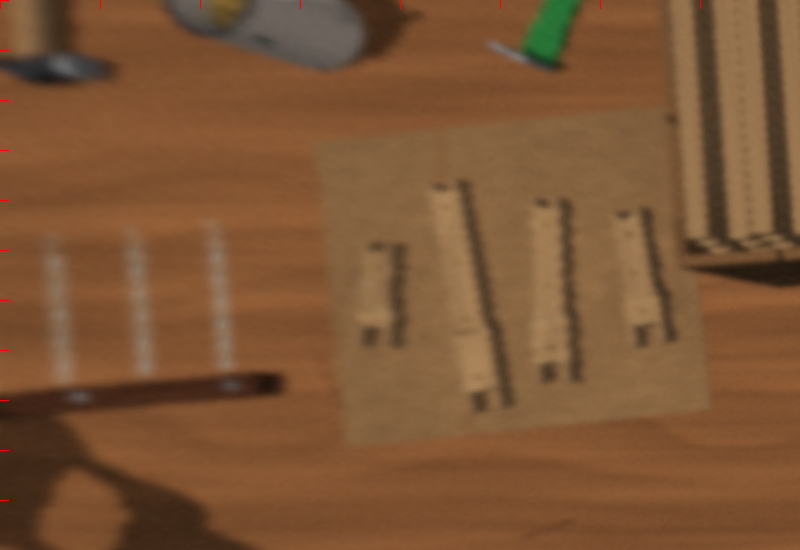

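Run:
```python
from h import *
s=ctrl.observe();print(s);print(ctrl.tcp_to_tips)
print(R.from_rotvec(s['ee_rot']).as_matrix().round(3))
a=cam('scene');b=cam('side')
P=np.vstack([cloud(a).reshape(-1,3),cloud(b).reshape(-1,3)])
for lo,hi in((.01,.05),(.05,.3),(.3,.6)):
    m=(P[:,2]>lo)&(P[:,2]<hi)&(P[:,0]>.25)&(P[:,0]<1)&(P[:,1]>.3)&(P[:,1]<.9)
    print(lo,np.percentile(P[m],[2,50,98],axis=0).round(3).tolist())
m=(P[:,2]>.03)&(P[:,2]<.1)&(P[:,0]>.6)&(P[:,0]<.9)&(P[:,1]>-.15)&(P[:,1]<.1)
print('mug',np.percentile(P[m],[2,50,98],axis=0).round(3).tolist())
A=ortho(a,0.0,0.25,0.8,0.0,0.6,0.001);save('oc.png',A)
```

```text
{'t': 0.25, 'qpos': array([ 1.13032649e+00,  9.14693194e-02,  1.23126202e+00,  4.86622181e-06,
        1.81981221e+00, -5.67365093e-02]), 'qd': array([-3.14675655e-04, -1.79298478e-03, -4.10117640e-03,  6.24441361e-04,
       -7.77176689e-05, -7.25084018e-05]), 'tau': array([ 1.89054568e-03, -4.58125412e+01, -4.17608750e+01,  1.99692704e-04,
        6.31204151e-03, -3.04627781e-05]), 'tool_pos': array([0.22460493, 0.55625694, 0.25273644]), 'ee_rot': array([-5.99028048e-01, -3.08371026e+00,  1.44580913e-03]), 'contact_force': array([ 0.0821196 , -0.33179065,  0.42831225]), 'wrist_torque': array([-0.02596089,  0.00938969, -0.00290777]), 'gripper_force': 0.0, 'grip_width': 0.08538399407377584}
0.022
[[-0.927  0.374 -0.   ]
 [ 0.374  0.927 -0.001]
 [ 0.    -0.001 -1.   ]]
0.01 [[0.39, 0.321, 0.011], [0.647, 0.528, 0.031], [0.984, 0.626, 0.049]]
0.05 [[0.582, 0.443, 0.053], [0.714, 0.542, 0.204], [0.987, 0.625, 0.299]]
0.3 [[0.251, 0.492, 0.3], [0.638, 0.579, 0.369], [0.849, 0.634, 0.59]]
mug [[0.732, -0.084, 0.033], [0.772, -0.025, 0.06], [0.809, 0.018, 0.083]]
```

View pics/oc.png

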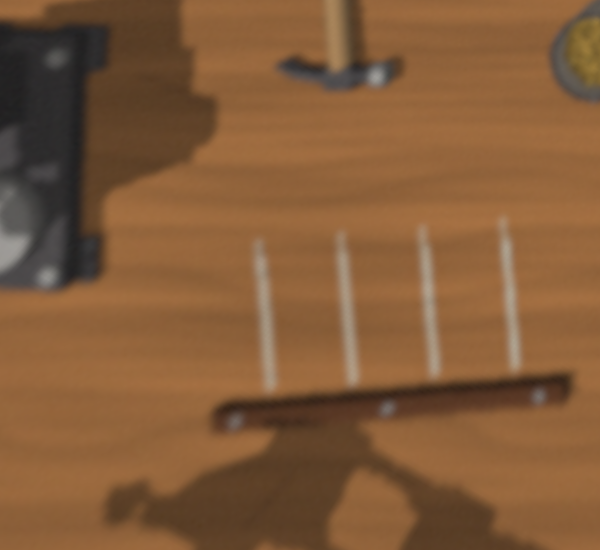

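>>> drive_tool --rows '[[[-24, -17, 0, 0, 0, 0, 50], [-24, -17, 0, 0, 0, 0, 50], [-24, -17, 0, 0, 0, 0, 50], [-24, -17, 0, 0, 0, 0, 50], [-24, -17, 0, 0, 0, 0, 50], [-24, -17, 0, 0, 0, 0, 50], [-24, -17, 0, 0, 0, 0, 50], [-24, -17, 0, 0, 0, 0, 50], [-24, -17, 0, 0, 0, 0, 50], [-24, -17, 0, 0, 0, 0, 50], [-24, -17, 0, 0, 0, 0, 50], [-24, -17, 0, 0, 0, 0, 50], [-24, -17, 0, 0, 0, 0, 50], [-24, -17, 0, 0, 0, 0, 50], [0, 0, 0, 0, 0, -5.5, 50], [0, 0, 0, 0, 0, -5.5, 50], [0, 0, 0, 0, 0, -5.5, 50], [0, 0, 0, 0, 0, -5.5, 50], [0, 0, 0, 0, 0, 0, 50], [0, 0, 0, 0, 0, 0, 50]]]'

```text
t: 2.02
tool_pos: [0.4471, 0.2098, 0.2533]
ee_rot: [0.004, 3.141, 0.0]
contact_force: [-0.5, -0.5, 0.7]
grip_width: 0.0503
gripper_force: 0.0
```

Run:
```python
from h import *
s=ctrl.observe();print(s['t'],s['qpos'].round(2));print(R.from_rotvec(s['ee_rot']).as_matrix().round(3))
w=cam('wrist');P=cloud(w)
np.savez('w1.npz',**{k:v for k,v in w.items()})
A=ortho(w,0.0,0.35,0.75,0.0,0.4,0.0006667);save('w1.png',A)
```

```text
2.0167 [ 0.37 -0.19  1.51  0.    1.83 -1.2 ]
[[-1.     0.003  0.   ]
 [ 0.003  1.     0.   ]
 [-0.     0.    -1.   ]]
```

View pics/w1.png

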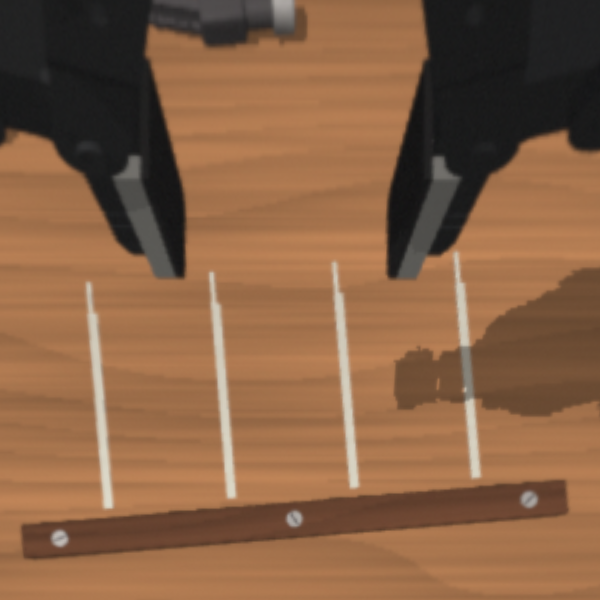

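The strokes are clear: column and row ends run from (90,282)-(108,507) to (457,252)-(476,477). The stop's far edge runs from (22,525) to (565,481). I'll fit these exactly and move on to the bars.

```bash
cat > marks.py <<'E'
from h import *
w=dict(np.load('w1.npz'))
res=.0005
A=ortho(w,0.0,0.35,0.65,0.0,0.4,res).astype(int)
m=((A.min(2)>120)&(A.max(2)-A.min(2)<70)).astype('u1')
n,l,st,ce=cv2.connectedComponentsWithStats(m)
S=[]
for i in range(1,n):
    if st[i,3]>150 and st[i,2]<60:
        v,u=np.nonzero(l==i)
        x=.65-v*res;y=.4-u*res
        k=x<x.min()+.125
        f=np.polyfit(x[k],y[k],1);S.append((f,x.min(),x.max()))
        print(f.round(4),x.min().round(4),x.max().round(4))
# stop edge at z=.016
z=.016
B=ortho(w,z,0.35,0.5,0.03,0.38,res).astype(int)
red=B.sum(2)
pts=[]
for j in range(60,640,10):
    col=cv2.GaussianBlur(np.float32(red[:,j]),(1,5),0).ravel()
    g=np.diff(col); x=.5-np.arange(len(g))*res
    sel=(x>.38)&(x<.44); i=np.argmin(np.where(sel,g,9e9));pts.append((.38-j*res,x[i]))
pts=np.array(pts);L=np.polyfit(pts[:,0],pts[:,1],1)
for _ in range(5):
    r=pts[:,1]-np.polyval(L,pts[:,0]);k=abs(r)<.0025;L=np.polyfit(pts[k,0],pts[k,1],1)
print('face x = ',L,k.sum(),len(k))
th=-np.arctan(L[0]) # rotation: stroke dir angle
print('stop ang deg',np.degrees(np.arctan(L[0])))
for f,_,_ in S:
    y=(f[0]*L[1]+f[1])/(1-f[0]*L[0]);print('mark',[round(L[0]*y+L[1],4),round(y,4)],'dir deg',np.degrees(np.arctan(f[0])).round(2))
E
python3 marks.py
```

```text
[0.0825 0.1289] 0.4245 0.576
[0.0828 0.2112] 0.418 0.569
[0.0835 0.2935] 0.411 0.5625
face x =  [-0.0835531   0.43094727] 52 58
stop ang deg -4.776146196678602
mark [np.float64(0.4173), np.float64(0.1633)] dir deg 4.72
mark [np.float64(0.4105), np.float64(0.2452)] dir deg 4.73
mark [np.float64(0.4036), np.float64(0.3272)] dir deg 4.77
```

>>> drive_tool --rows '[[[4, -32, 0, 0, 0, 0, 50], [4, -32, 0, 0, 0, 0, 50], [4, -32, 0, 0, 0, 0, 50], [4, -32, 0, 0, 0, 0, 50], [4, -32, 0, 0, 0, 0, 50], [4, -32, 0, 0, 0, 0, 50], [4, -32, 0, 0, 0, 0, 50], [4, -32, 0, 0, 0, 0, 50], [4, -32, 0, 0, 0, 0, 50], [4, -32, 0, 0, 0, 0, 50], [4, -32, 0, 0, 0, 0, 50], [4, -32, 0, 0, 0, 0, 50], [0, 0, 0, 0, 0, 0, 50], [0, 0, 0, 0, 0, 0, 50]]]'

```text
t: 3.23
tool_pos: [0.3988, -0.1752, 0.253]
ee_rot: [-0.008, -3.141, -0.001]
contact_force: [0.3, 0.1, 0.9]
grip_width: 0.0499
gripper_force: 0.0
```

Run:
```python
from h import *
s=ctrl.observe();print(s['tool_pos'],s['qpos'].round(2))
w=cam('wrist')
np.savez('w2.npz',**{k:v for k,v in w.items()})
A=ortho(w,0.0095,0.35,0.75,-.45,0.05,0.0008);save('w2.png',A)
```

```text
[ 0.39878603 -0.17523954  0.25303282] [-0.49 -0.35  1.64  0.    1.86 -2.06]
```

View pics/w2.png

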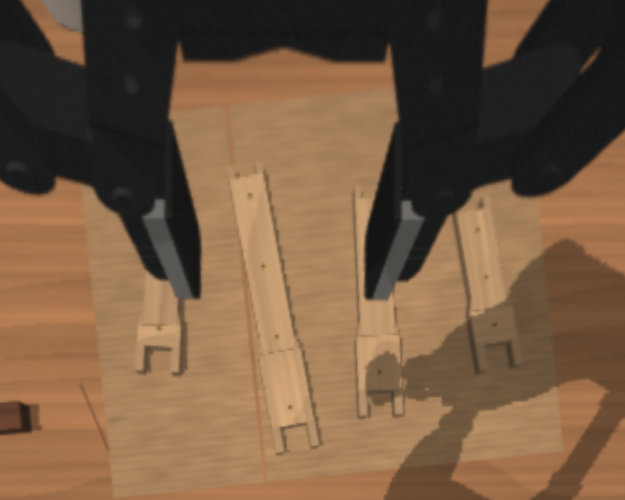

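The wrist view shows all four heads pointing at the robot, but the fingers hide some of the feet. I'll shift 130 mm forward for a clear second view.

>>> drive_tool --rows '[[[-26, -3, 0, 0, 0, 0, 50], [-26, -3, 0, 0, 0, 0, 50], [-26, -3, 0, 0, 0, 0, 50], [-26, -3, 0, 0, 0, 0, 50], [-26, -3, 0, 0, 0, 0, 50], [0, 0, 0, 0, 0, 0, 50], [0, 0, 0, 0, 0, 0, 50]]]'

```text
t: 3.87
tool_pos: [0.53, -0.1873, 0.2521]
ee_rot: [0.004, -3.139, -0.002]
contact_force: [-0.1, 0.2, 0.4]
grip_width: 0.0498
gripper_force: 0.0
```

Run:
```python
from h import *
s=ctrl.observe();print(s['tool_pos'],s['qpos'].round(2))
w=cam('wrist')
np.savez('w3.npz',**{k:v for k,v in w.items()})
A=ortho(w,0.0095,0.35,0.67,-.42,0.0,0.0006);save('w3.png',A)
P=cloud(w)
m=(P[...,0]>.36)&(P[...,0]<.62)&(P[...,1]>-.4)&(P[...,1]<-.05)
print(np.histogram(P[m][:,2],bins=np.arange(-.006,.02,.001)))
```

```text
[ 0.53004781 -0.18731295  0.25208975] [-0.4  -0.01  1.34  0.    1.82 -1.97]
(array([    0,     0,     1,    12,   386,  5280, 17892, 15931,  3641,
         283,    70,    88,    86,   173,  1425,  4693,  3645,   637,
          28,     2,     0,     0,     0,     0,     0]), array([-0.006, -0.005, -0.004, -0.003, -0.002, -0.001,  0.   ,  0.001,
        0.002,  0.003,  0.004,  0.005,  0.006,  0.007,  0.008,  0.009,
        0.01 ,  0.011,  0.012,  0.013,  0.014,  0.015,  0.016,  0.017,
        0.018,  0.019]))
```

View pics/w3.png

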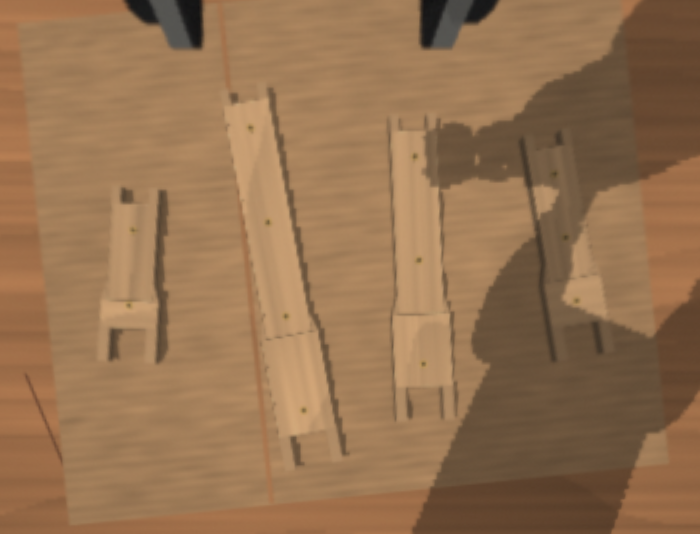

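All four bars are visible, with tops about 10 mm up in the range data. I'll fit each one from the range image.

```bash
cat > bars.py <<'E'
from h import *
def fit(w,box,res=.0005):
    P=cloud(w);z=P[...,2]
    ok=(z>.0055)&(z<.016)
    x0,x1,y0,y1=box
    ok&=(P[...,0]>x0)&(P[...,0]<x1)&(P[...,1]>y0)&(P[...,1]<y1)
    n,l,st,_=cv2.connectedComponentsWithStats(ok.astype('u1'))
    out=[]
    for i in range(1,n):
        if st[i,4]<250: continue
        k=l==i;Q=P[k];v,u=np.nonzero(k)
        zt=np.median(Q[:,2])
        G=toplane(w,np.c_[u,v],zt)[:,:2]   # bar top plane
        c,(W,H),a=cv2.minAreaRect(G.astype('f4')*1000)
        box=cv2.boxPoints((c,(W,H),a))/1000
        # axis by symmetric midline: midpoints across, using rough axis
        e=[box[1]-box[0],box[2]-box[1]];d=max(e,key=np.linalg.norm);d/=np.linalg.norm(d)
        if d[0]<0:d=-d
        for _ in range(3):
            nrm=np.array([-d[1],d[0]]);s=G@d;t=G@nrm
            b=np.arange(s.min()+.008,s.max()-.006,.003)
            S=[];M=[]
            for q in b:
                kk=abs(s-q)<.002
                if kk.sum()>4: S.append(q);M.append((np.percentile(t[kk],3)+np.percentile(t[kk],97))/2)
            p=np.polyfit(S,M,1);r=M-np.polyval(p,S);g=abs(r)<.0012
            p=np.polyfit(np.array(S)[g],np.array(M)[g],1)
            d=d+p[0]*nrm;d/=np.linalg.norm(d)
        nrm=np.array([-d[1],d[0]]);s=G@d;t0=np.median(np.array(M))
        sm=(s.min()+s.max())/2
        mid=d*sm+nrm*np.median(M)
        out.append((mid,np.degrees(np.arctan2(d[1],d[0])),s.max()-s.min(),zt))
        print('mid',mid.round(4),'ang',out[-1][1].round(2),'len',(s.max()-s.min()).round(4),'W',min(W,H).__round__(1),'ztop',zt.round(4),'head',(d*s.min()+nrm*np.median(M)).round(4))
    return out
if __name__=='__main__':
    fit(dict(np.load('w3.npz')),(.35,.65,-.42,-.03))
    print()
    fit(dict(np.load('w2.npz')),(.35,.65,-.42,-.03))
E
python3 bars.py
```

```text
mid [ 0.505  -0.1666] ang 10.67 len 0.2315 W 35.1 ztop 0.0098 head [ 0.3912 -0.1881]
mid [ 0.5106 -0.2506] ang 2.42 len 0.1828 W 35.7 ztop 0.0098 head [ 0.4193 -0.2545]
mid [ 0.5053 -0.0786] ang -3.15 len 0.1051 W 36.2 ztop 0.0097 head [ 0.4529 -0.0757]
mid [ 0.5239 -0.3383] ang 9.84 len 0.1362 W 36.3 ztop 0.0098 head [ 0.4568 -0.3499]

mid [ 0.5044 -0.1666] ang 10.69 len 0.2332 W 35.0 ztop 0.0098 head [ 0.3898 -0.1882]
mid [ 0.5088 -0.2464] ang 7.01 len 0.187 W 35.8 ztop 0.0098 head [ 0.416  -0.2578]
mid [ 0.5232 -0.3387] ang 10.1 len 0.1386 W 37.8 ztop 0.0099 head [ 0.455  -0.3508]
mid [ 0.4924 -0.0771] ang -0.12 len 0.0811 W 36.0 ztop 0.0096 head [ 0.4519 -0.077 ]
```

```bash
cat > go.py <<'E'
from h import *
import sys
# target x y z ang(deg of bar axis) ; prints shift along present tool axes (mm) and turn (deg)
def go(x,y,z,a):
    s=ctrl.observe();Rn=R.from_rotvec(s['ee_rot'])
    a=np.radians(a);X=[-np.cos(a),-np.sin(a),0];Z=[0,0,-1];Y=np.cross(Z,X)
    Rt=R.from_matrix(np.c_[X,Y,Z])
    d=np.array([x,y,z])-s['tool_pos']
    print('shift now-axes',(Rn.inv().apply(d)*1000).round(1),'shift target-axes',(Rt.inv().apply(d)*1000).round(1),'turn',np.degrees((Rn.inv()*Rt).as_rotvec()).round(2))
F=np.array([[.4036,.3272],[.4105,.2452],[.4173,.1633],[.4241,.0813]]);D=np.array([.9966,.0826])
def place(i,L,gap=.0025): return F[i]+D*(L/2+gap)
if __name__=='__main__':
    for i,L in enumerate((.232,.184,.137,.105)):print(place(i,L).round(4))
    a=[float(v) for v in sys.argv[1:]]
    if a: go(*a)
E
python3 go.py .505 -.1666 .07 10.67
```

```text
[0.5217 0.337 ]
[0.5047 0.253 ]
[0.4881 0.1692]
[0.4789 0.0858]
shift now-axes [ 24.1  20.9 183. ] shift target-axes [ 20.1  25.1 182.9] turn [  0.04  -0.07 -10.56]
```

>>> drive_tool --rows '[[[0, 0, 0, 0, 0, -5.3, 48], [0, 0, 0, 0, 0, -5.3, 48], [2.9, 3.6, 26, 0, 0, 0, 48], [2.9, 3.6, 26, 0, 0, 0, 48], [2.9, 3.6, 26, 0, 0, 0, 48], [2.9, 3.6, 26, 0, 0, 0, 48], [2.9, 3.6, 26, 0, 0, 0, 48], [2.9, 3.6, 26, 0, 0, 0, 48], [2.9, 3.6, 26, 0, 0, 0, 48], [0, 0, 0, 0, 0, 0, 48], [0, 0, 0, 0, 0, 0, 48]]]'

```text
t: 4.83
tool_pos: [0.5033, -0.1673, 0.071]
ee_rot: [0.291, -3.126, -0.001]
contact_force: [0.1, 0.6, 0.4]
grip_width: 0.0481
gripper_force: 0.0
```

```bash
python3 go.py .505 -.1666 .025 10.67
python3 - <<'E'
from h import *
w=cam('wrist');save('c1.png',w['image'])
E
```

```text
[0.5217 0.337 ]
[0.5047 0.253 ]
[0.4881 0.1692]
[0.4789 0.0858]
shift now-axes [-1.9  0.3 46. ] shift target-axes [-1.8  0.4 46. ] turn [ 0.06 -0.09 -0.05]
```

View pics/c1.png

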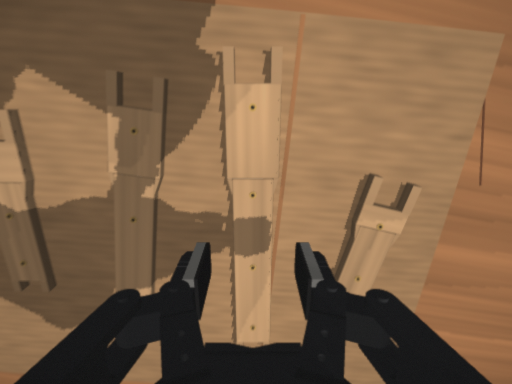

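The view shows the bar centred between the fingers, with both neighbours clear. I'll descend and grip.

>>> drive_tool --rows '[[[-1, 0.2, 16, 0, 0, 0, 48], [-1, 0.2, 16, 0, 0, 0, 48], [0, 0, 9, 0, 0, 0, 48], [0, 0, 5, 0, 0, 0, 48], [0, 0, 0, 0, 0, 0, 48], [0, 0, 0, 0, 0, 0, 20], [0, 0, 0, 0, 0, 0, 20], [0, 0, 0, 0, 0, 0, 20], [0, 0, 0, 0, 0, 0, 20], [0, 0, 0, 0, 0, 0, 20], [0, 0, 0, 0, 0, 0, 20]]]' --grip_force 40

```text
t: 5.8
tool_pos: [0.5074, -0.1677, 0.0269]
ee_rot: [-0.29, 3.126, -0.002]
contact_force: [-0.1, 0.0, 5.2]
grip_width: 0.0264
gripper_force: 40.0
```

>>> drive_tool --rows '[[[0, 0, -3, 0, 0, 0, 20], [0, 0, -10, 0, 0, 0, 20], [0, 0, -25, 0, 0, 0, 20], [0, 0, -30, 0, 0, 0, 20], [0, 0, -30, 0, 0, 0, 20], [0, 0, 0, 0, 0, 0, 20]]]'

```text
t: 6.3
tool_pos: [0.5091, -0.1684, 0.1313]
ee_rot: [-0.29, 3.118, -0.008]
contact_force: [1.5, -0.3, 0.6]
grip_width: 0.0265
gripper_force: 39.5
```

```bash
python3 go.py .524 .3372 .12 4.74
python3 - <<'E'
from h import *
print(ctrl.observe()['grip_width'])
w=cam('wrist');P=cloud(w)
# bar top in tool frame relative
s=ctrl.observe();Q=(P.reshape(-1,3)-s['tool_pos'])@R.from_rotvec(s['ee_rot']).as_matrix()
k=(Q[:,2]>.005)&(Q[:,2]<.04)&(abs(Q[:,1])<.025)&(Q[:,0]>-.2)&(Q[:,0]<.2)
H=Q[k&(Q[:,0]>.03)]
print(len(H),H.min(0),H.max(0),np.median(H,0))
b=H[(H[:,0]>.06)&(H[:,0]<.09)];print(np.percentile(b,[2,98],axis=0))
for q in np.arange(.02,.13,.01):
    b=H[abs(H[:,0]-q)<.003]
    if len(b)>5:print(q.round(2),np.percentile(b[:,1],[3,97]).round(4),np.median(b[:,2]).round(4))
E
```

```text
[0.5217 0.337 ]
[0.5047 0.253 ]
[0.4881 0.1692]
[0.4789 0.0858]
shift now-axes [-107.6  494.2    9.4] shift target-axes [-56.6 502.6  11.3] turn [-0.31  0.55  5.87]
0.026518516694675923
11488 [ 0.03002547 -0.01793915  0.01180159] [0.11771951 0.01743425 0.02473689] [ 7.30715917e-02 -4.44547379e-05  1.42114060e-02]
[[ 0.06064386 -0.01699822  0.01284381]
 [ 0.08920675  0.01648302  0.01555569]]
0.03 [-0.0149  0.0142] 0.0142
0.04 [-0.0166  0.016 ] 0.0142
0.05 [-0.0166  0.0161] 0.0141
0.06 [-0.0164  0.0159] 0.0142
0.07 [-0.0165  0.016 ] 0.0142
0.08 [-0.0166  0.0161] 0.0142
0.09 [-0.0167  0.0162] 0.0142
0.1 [-0.0174  0.0168] 0.0143
0.11 [-0.0174  0.0169] 0.0144
0.12 [-0.0175  0.0167] 0.0147
```

>>> drive_tool --rows '[[[0, 0, 0, -0.15, 0.28, 2.9, 20], [0, 0, 0, -0.15, 0.28, 2.9, 20], [-1.5, 15, 1, 0, 0, 0, 20], [-3, 28, 1, 0, 0, 0, 20], [-3.5, 31, 1, 0, 0, 0, 20], [-3.5, 31, 1, 0, 0, 0, 20], [-3.5, 31, 1, 0, 0, 0, 20], [-3.5, 31, 1, 0, 0, 0, 20], [-3.5, 31, 1, 0, 0, 0, 20], [-3.5, 31, 1, 0, 0, 0, 20], [-3.5, 31, 1, 0, 0, 0, 20], [-3.5, 31, 1, 0, 0, 0, 20], [-3.5, 31, 1, 0, 0, 0, 20], [-3.5, 31, 0, 0, 0, 0, 20], [-3.5, 31, 0, 0, 0, 0, 20], [-3.5, 31, 0, 0, 0, 0, 20], [-3.5, 31, 0, 0, 0, 0, 20], [-3.5, 31, 0, 0, 0, 0, 20], [-2, 15, 0, 0, 0, 0, 20], [-1, 5, 0, 0, 0, 0, 20]]]'

```text
t: 8.02
tool_pos: [0.52, 0.3347, 0.1126]
ee_rot: [0.136, -3.126, -0.006]
contact_force: [0.1, -1.3, -0.7]
grip_width: 0.0261
gripper_force: 39.5
```

>>> drive_tool --rows '[[[0, 0, 0, 0, 0, 0, 20], [0, 0, 0, 0, 0, 0, 20], [0, 0, 0, 0, 0, 0, 20]]]'

```text
t: 8.27
tool_pos: [0.5212, 0.3311, 0.1138]
ee_rot: [0.129, -3.128, -0.005]
contact_force: [-0.4, 0.1, -0.6]
grip_width: 0.0263
gripper_force: 39.5
```

```bash
python3 go.py .5234 .337 .03 4.74
python3 - <<'E'
from h import *
# same mark measurement from here: fitted bar in hand
s=ctrl.observe();w=cam('wrist');P=cloud(w)
Q=(P.reshape(-1,3)-s['tool_pos'])@R.from_rotvec(s['ee_rot']).as_matrix()
H=Q[(Q[:,2]>.005)&(Q[:,2]<.03)&(abs(Q[:,1])<.025)&(Q[:,0]>.03)&(Q[:,0]<.2)]
print(H[:,0].max(),s['qpos'].round(2))
for q in (.05,.11):
    b=H[abs(H[:,0]-q)<.003];print(np.percentile(b[:,1],[3,97]).round(4),np.median(b[:,2]).round(4))
E
```

```text
[0.5217 0.337 ]
[0.5047 0.253 ]
[0.4881 0.1692]
[0.4789 0.0858]
shift now-axes [-3.6  5.3 83.8] shift target-axes [-2.7  5.6 83.8] turn [ 0.22 -0.6  -0.01]
0.11846828678801333 [ 0.51  0.16  1.4   0.01  1.59 -1.15]
[-0.0161  0.0166] 0.0171
[-0.017   0.0174] 0.0171
```

>>> drive_tool --rows '[[[-3.5, 5.8, 0, 0.2, -0.6, 0, 20], [0, 0, 15, 0, 0, 0, 20], [0, 0, 25, 0, 0, 0, 20], [0, 0, 22, 0, 0, 0, 20], [0, 0, 14, 0, 0, 0, 20], [0, 0, 5, 0, 0, 0, 20], [0, 0, 0, 0, 0, 0, 20], [0, 0, 0, 0, 0, 0, 20], [0, 0, 0, 0, 0, 0, 20]]]' --grip_force 70

```text
t: 9.07
tool_pos: [0.525, 0.3393, 0.035]
ee_rot: [-0.131, 3.136, 0.004]
contact_force: [-0.2, -0.2, -0.2]
grip_width: 0.025
gripper_force: 68.9
```

```bash
python3 go.py .5242 .3372 .0266 4.74
python3 - <<'E'
from h import *
s=ctrl.observe();w=cam('wrist');P=cloud(w)
Q=(P.reshape(-1,3)-s['tool_pos'])@R.from_rotvec(s['ee_rot']).as_matrix()
k=(Q[:,2]>.005)&(Q[:,2]<.021)&(abs(Q[:,1])<.025)&(Q[:,0]>.03)&(Q[:,0]<.119)
H=Q[k];print(np.percentile(H[:,2],[5,50,95]))
save('c2.png',w['image'])
E
```

```text
[0.5217 0.337 ]
[0.5047 0.253 ]
[0.4881 0.1692]
[0.4789 0.0858]
shift now-axes [ 1.  -2.1  8.4] shift target-axes [ 1.  -2.1  8.4] turn [0.14 0.18 0.06]
[0.01619424 0.01726202 0.01832679]
```

View pics/c2.png

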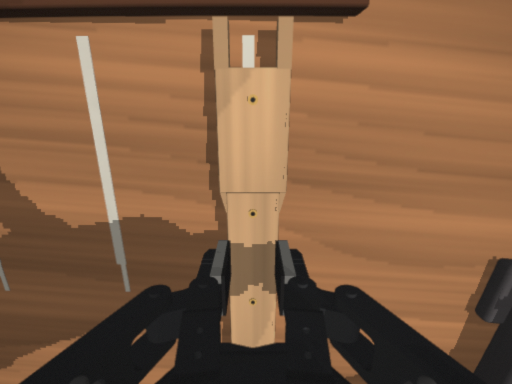

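The bar is over its stroke and about 2 mm to the side (stroke at col 248, fork centre at col 253). I'll correct that, lower and release.

>>> drive_tool --rows '[[[1, -2.1, 1, 0.1, 0.2, 0, 20], [0, 0, 3, 0, 0, 0, 20], [0, 0, 2.5, 0, 0, 0, 20], [0, 0, 1.5, 0, 0, 0, 20], [0, 0, 0, 0, 0, 0, 20], [0, 0, 0, 0, 0, 0, 20]]]'

```text
t: 9.62
tool_pos: [0.5236, 0.3368, 0.0271]
ee_rot: [0.132, -3.137, 0.0]
contact_force: [-3.1, -3.2, 8.7]
grip_width: 0.025
gripper_force: 70.0
```

```bash
python3 go.py .5242 .3372 .0266 4.74|tail -1
```

```text
shift now-axes [-0.7  0.3  0.5] shift target-axes [-0.7  0.3  0.5] turn [-0.01 -0.1   0.07]
```

>>> drive_tool --rows '[[[0, 0, 0, 0, 0, 0, 46], [0, 0, 0, 0, 0, 0, 46], [0, 0, 0, 0, 0, 0, 46], [0, 0, -3, 0, 0, 0, 46], [0, 0, -15, 0, 0, 0, 46], [0, -10, -35, 0, 0, 0, 46], [0, -20, -38, 0, 0, 0, 46], [0, -20, -38, 0, 0, 0, 46], [0, -20, -38, 0, 0, 0, 46], [0, -20, -30, 0, 0, 0, 46], [0, -10, -20, 0, 0, 0, 46], [0, 0, 0, 0, 0, 0, 46], [0, 0, 0, 0, 0, 0, 46]]]'

```text
t: 10.7
tool_pos: [0.5327, 0.2387, 0.2406]
ee_rot: [-0.13, 3.139, 0.001]
contact_force: [1.0, -0.3, -1.0]
grip_width: 0.0464
gripper_force: 0.0
```

```bash
cat > chk.py <<'E'
from bars import *
w=cam('wrist');np.savez('wl.npz',**w)
s=ctrl.observe();print(s['tool_pos'].round(4))
from go import F,D
for mid,a,L,z in fit(w,(.435,.72,.0,.42)) if False else fit(w,(.395,.72,.03,.42)):
    i=np.argmin(abs((mid-F)@[-D[1],D[0]]))
    e=mid-F[i];print('  mark',i,'lateral mm',(e@[-D[1],D[0]]*1000).round(2),'angle err',round(a-4.74,2),'gap mm',((e@D-L/2)*1000).round(2))
E
python3 chk.py
```

```text
[0.5321 0.239  0.2384]
mid [0.4163 0.1555] ang -86.24 len 0.2437 W 14.4 ztop 0.0149 head [0.4083 0.2771]
mid [0.5213 0.3364] ang 4.77 len 0.2303 W 36.2 ztop 0.0097 head [0.4066 0.3268]
  mark 2 lateral mm -7.7 angle err -90.98 gap mm -123.53
  mark 0 lateral mm -0.57 angle err 0.03 gap mm 2.93
```

Bar 232 sits on its stroke: 0.6 mm to the side, 0.03° off, with a gap of 2–3 mm. Next is 184.

```bash
python3 go.py .5106 -.2506 .07 2.42|tail -1
```

```text
shift now-axes [  61.8 -486.1  168.7] shift target-axes [  42.1 -488.3  168.4] turn [-0.02 -0.17  2.37]
```

>>> drive_tool --rows '[[[0, 0, 0, 0, 0, 2.4, 46], [1.5, -17, 0, 0, 0, 0, 46], [2.6, -30, 0, 0, 0, 0, 46], [2.6, -30, 0, 0, 0, 0, 46], [2.6, -30, 0, 0, 0, 0, 46], [2.6, -30, 0, 0, 0, 0, 46], [2.6, -30, 0, 0, 0, 0, 46], [2.6, -30, 0, 0, 0, 0, 46], [2.6, -30, 0, 0, 0, 0, 46], [2.6, -30, 5, 0, 0, 0, 46], [2.6, -30, 10, 0, 0, 0, 46], [2.6, -30, 10, 0, 0, 0, 46], [2.6, -30, 15, 0, 0, 0, 46], [2.6, -30, 15, 0, 0, 0, 46], [2.6, -30, 20, 0, 0, 0, 46], [2.6, -30, 25, 0, 0, 0, 46], [2.6, -30, 25, 0, 0, 0, 46], [1.5, -21, 25, 0, 0, 0, 46], [0, 0, 15, 0, 0, 0, 46], [0, 0, 0, 0, 0, 0, 46]]]'

```text
t: 12.42
tool_pos: [0.5068, -0.2493, 0.0665]
ee_rot: [0.064, -3.127, -0.009]
contact_force: [0.2, 0.3, -0.4]
grip_width: 0.0462
gripper_force: 0.0
```

>>> drive_tool --rows '[[[0, 0, 0, 0, 0, 0, 46], [0, 0, 0, 0, 0, 0, 46]]]'

```text
t: 12.58
tool_pos: [0.5105, -0.2496, 0.0743]
ee_rot: [0.068, -3.138, 0.0]
contact_force: [-0.2, 0.5, 0.3]
grip_width: 0.0463
gripper_force: 0.0
```

```bash
python3 go.py .5106 -.2506 .025 2.42|tail -1
```

```text
shift now-axes [-0.2 -1.  49.3] shift target-axes [-0.1 -1.  49.3] turn [-0.01 -0.18  0.06]
```

>>> drive_tool --rows '[[[0, -1, 20, 0, -0.1, 0, 46], [0, 0, 17, 0, 0, 0, 46], [0, 0, 8, 0, 0, 0, 46], [0, 0, 3.5, 0, 0, 0, 46], [0, 0, 0, 0, 0, 0, 46], [0, 0, 0, 0, 0, 0, 20], [0, 0, 0, 0, 0, 0, 20], [0, 0, 0, 0, 0, 0, 20], [0, 0, 0, 0, 0, 0, 20], [0, 0, 0, 0, 0, 0, 20], [0, 0, -3, 0, 0, 0, 20], [0, 0, -10, 0, 0, 0, 20], [0, 0, -25, 0, 0, 0, 20], [0, 0, -30, 0, 0, 0, 20], [0, 0, -25, 0, 0, 0, 20], [0, 0, 0, 0, 0, 0, 20], [0, 0, 0, 0, 0, 0, 20]]]' --grip_force 70

```text
t: 14.0
tool_pos: [0.5112, -0.2521, 0.1216]
ee_rot: [-0.066, 3.138, -0.005]
contact_force: [0.7, -0.6, -1.1]
grip_width: 0.0247
gripper_force: 68.9
```

```bash
cat > held.py <<'E'
from h import *
from go import place,D,go
import sys
i=int(sys.argv[1]);L=[.232,.184,.137,.105][i];z=float(sys.argv[2])
s=ctrl.observe();w=cam('wrist');P=cloud(w)
Q=(P.reshape(-1,3)-s['tool_pos'])@R.from_rotvec(s['ee_rot']).as_matrix()
H=Q[(Q[:,2]>.005)&(Q[:,2]<.03)&(abs(Q[:,1])<.025)&(Q[:,0]>.02)&(Q[:,0]<L/2+.012)]
zt=np.median(H[:,2]);H=H[abs(H[:,2]-zt)<.004]
hx=np.percentile(H[:,0],99.7);off=hx-L/2
q=np.arange(.03,hx-.004,.004);c=[];zz=[]
for v in q:
    b=H[abs(H[:,0]-v)<.003];c.append(np.percentile(b[:,1],[3,97]).mean());zz.append(np.median(b[:,2]))
p=np.polyfit(q,c,1);r=np.polyfit(q,zz,1)
tgt=place(i,L)+D*off
print('grip',s['grip_width'].round(4),'head at',hx.round(4),'off',off.round(4),'lat at mid',np.polyval(p,off).round(4),'yaw deg',np.degrees(p[0]).round(2),'pitch',np.degrees(r[0]).round(2),'rest TCP z',(zt+.0095).round(4),'tgt',tgt.round(4))
go(*tgt,z,4.74)
E
python3 held.py 1 .12
```

```text
Traceback (most recent call last):
  File "held.py", line 15, in <module>
    print('grip',s['grip_width'].round(4),'head at',hx.round(4),'off',off.round(4),'lat at mid',np.polyval(p,off).round(4),'yaw deg',np.degrees(p[0]).round(2),'pitch',np.degrees(r[0]).round(2),'rest TCP z',(zt+.0095).round(4),'tgt',tgt.round(4))
                 ^^^^^^^^^^^^^^^^^^^^^
AttributeError: 'float' object has no attribute 'round'
```

```bash
sed -i "s/s\['grip_width'\].round(4)/round(float(s['grip_width']),4)/" held.py; python3 held.py 1 .12
```

```text
grip 0.0247 head at 0.0925 off 0.0005 lat at mid 0.0002 yaw deg 0.05 pitch 0.0 rest TCP z 0.0273 tgt [0.5052 0.2531]
shift now-axes [-16.6 504.1  -2. ] shift target-axes [-37.1 503.   -1.9] turn [-0.   -0.12 -2.33]
```

>>> drive_tool --rows '[[[0, 0, 0, 0, 0, -2.3, 20], [-1, 15, 0, 0, 0, 0, 20], [-2, 27, 0, 0, 0, 0, 20], [-2.3, 31, 0, 0, 0, 0, 20], [-2.3, 31, 0, 0, 0, 0, 20], [-2.3, 31, 0, 0, 0, 0, 20], [-2.3, 31, 0, 0, 0, 0, 20], [-2.3, 31, 0, 0, 0, 0, 20], [-2.3, 31, 0, 0, 0, 0, 20], [-2.3, 31, 0, 0, 0, 0, 20], [-2.3, 31, 0, 0, 0, 0, 20], [-2.3, 31, 0, 0, 0, 0, 20], [-2.3, 31, 0, 0, 0, 0, 20], [-2.3, 31, 0, 0, 0, 0, 20], [-2.3, 31, 0, 0, 0, 0, 20], [-2.3, 31, 0, 0, 0, 0, 20], [-2.3, 31, 0, 0, 0, 0, 20], [-2, 20, 0, 0, 0, 0, 20], [0, 7, 0, 0, 0, 0, 20], [0, 0, 0, 0, 0, 0, 20]]]'

```text
t: 15.77
tool_pos: [0.5045, 0.2545, 0.1169]
ee_rot: [0.133, -3.135, 0.002]
contact_force: [-0.2, -0.3, 0.0]
grip_width: 0.0252
gripper_force: 68.9
```

>>> drive_tool --rows '[[[0, 0, 10, 0, 0, 0, 20], [0, 0, 15, 0, 0, 0, 20], [0, 0, 15, 0, 0, 0, 20], [0, 0, 15, 0, 0, 0, 20], [0, 0, 0, 0, 0, 0, 20], [0, 0, 0, 0, 0, 0, 20], [0, 0, 0, 0, 0, 0, 20]]]'

```text
t: 16.35
tool_pos: [0.5062, 0.2521, 0.0638]
ee_rot: [0.127, -3.138, 0.001]
contact_force: [-0.1, -0.6, -0.2]
grip_width: 0.0248
gripper_force: 68.9
```

```bash
python3 held.py 1 .0273
```

```text
grip 0.0248 head at 0.0925 off 0.0005 lat at mid 0.0001 yaw deg 0.11 pitch 0.04 rest TCP z 0.0273 tgt [0.5052 0.2531]
shift now-axes [ 1.2  0.7 37.1] shift target-axes [ 1.2  0.7 37.1] turn [-0.01  0.01 -0.09]
```

>>> drive_tool --rows '[[[1.2, 1, 12, 0, 0, -0.1, 20], [0, 0, 12, 0, 0, 0, 20], [0, 0, 7, 0, 0, 0, 20], [0, 0, 4, 0, 0, 0, 20], [0, 0, 2, 0, 0, 0, 20], [0, 0, 0, 0, 0, 0, 20], [0, 0, 0, 0, 0, 0, 20], [0, 0, 0, 0, 0, 0, 46], [0, 0, 0, 0, 0, 0, 46], [0, 0, 0, 0, 0, 0, 46], [0, 0, -3, 0, 0, 0, 46], [0, 0, -15, 0, 0, 0, 46], [0, -10, -35, 0, 0, 0, 46], [0, -10, -38, 0, 0, 0, 46], [0, -10, -38, 0, 0, 0, 46], [0, -10, -38, 0, 0, 0, 46], [0, -10, -30, 0, 0, 0, 46], [0, 0, -10, 0, 0, 0, 46], [0, 0, 0, 0, 0, 0, 46], [0, 0, 0, 0, 0, 0, 46]]]'

```text
t: 18.07
tool_pos: [0.5091, 0.2043, 0.2326]
ee_rot: [0.132, -3.137, 0.001]
contact_force: [0.8, 0.1, -0.2]
grip_width: 0.0464
gripper_force: 0.0
```

```bash
python3 chk.py;python3 go.py .5239 -.3383 .07 9.84|tail -1
```

```text
[0.5086 0.2042 0.2311]
mid [0.409  0.1945] ang -85.41 len 0.1939 W 19.2 ztop 0.0154 head [0.4012 0.2911]
mid [0.5031 0.2535] ang 4.68 len 0.1834 W 35.5 ztop 0.0097 head [0.4117 0.246 ]
mid [0.5219 0.3362] ang 4.91 len 0.2307 W 36.3 ztop 0.0097 head [0.407  0.3264]
  mark 2 lateral mm 31.75 angle err -90.15 gap mm -102.68
  mark 1 lateral mm 0.63 angle err -0.06 gap mm 1.3
  mark 0 lateral mm -0.76 angle err 0.17 gap mm 3.27
shift now-axes [  29.7 -541.7  161.8] shift target-axes [  77.6 -537.2  161.1] turn [-0.05 -0.24 -5.02]
```

Both placed bars are good. Before approaching 137 I'll check the crate clearance.

Run:
```python
from h import *
for n in('scene','side'):
    P=cloud(cam(n)).reshape(-1,3)
    m=(P[:,2]>.02)&(P[:,2]<.14)&(P[:,0]>.3)&(P[:,0]<.9)&(P[:,1]>-.9)&(P[:,1]<-.3)
    for x in(.45,.5,.55,.6,.65):
        k=m&(abs(P[:,0]-x)<.02)
        if k.sum()>10: print(n,x,np.percentile(P[k][:,1],[99]).round(3),P[k][:,2].max().round(3))
```

```text
scene 0.5 [-0.472] 0.113
scene 0.55 [-0.469] 0.123
scene 0.6 [-0.465] 0.124
scene 0.65 [-0.462] 0.124
side 0.5 [-0.473] 0.112
side 0.55 [-0.474] 0.123
side 0.6 [-0.47] 0.123
side 0.65 [-0.467] 0.123
```

>>> drive_tool --rows '[[[0, 0, 0, 0, 0, -2.5, 46], [0, 0, 0, 0, 0, -2.5, 46], [2.5, -17, 0, 0, 0, 0, 46], [4.3, -30, 0, 0, 0, 0, 46], [4.3, -30, 0, 0, 0, 0, 46], [4.3, -30, 0, 0, 0, 0, 46], [4.3, -30, 0, 0, 0, 0, 46], [4.3, -30, 0, 0, 0, 0, 46], [4.3, -30, 0, 0, 0, 0, 46], [4.3, -30, 0, 0, 0, 0, 46], [4.3, -30, 0, 0, 0, 0, 46], [4.3, -30, 0, 0, 0, 0, 46], [4.3, -30, 0, 0, 0, 0, 46], [4.3, -30, 0, 0, 0, 0, 46], [4.3, -30, 0, 0, 0, 0, 46], [4.3, -30, 0, 0, 0, 0, 46], [4.3, -30, 0, 0, 0, 0, 46], [4.3, -30, 0, 0, 0, 0, 46], [4.3, -30, 0, 0, 0, 0, 46], [4.3, -30, 0, 0, 0, 0, 46]]]'

```text
t: 19.88
tool_pos: [0.5239, -0.329, 0.2311]
ee_rot: [0.269, -3.126, -0.003]
contact_force: [0.6, 0.1, 0.4]
grip_width: 0.0462
gripper_force: 0.0
```

>>> drive_tool --rows '[[[2, -10, 0, 0, 0, 0, 46], [0, 0, 0, 0, 0, 0, 46], [0, 0, 0, 0, 0, 0, 46], [0, 0, 0, 0, 0, 0, 46]]]'

```text
t: 20.22
tool_pos: [0.5242, -0.3368, 0.2329]
ee_rot: [0.27, -3.128, -0.002]
contact_force: [0.8, 0.5, 0.5]
grip_width: 0.0462
gripper_force: 0.0
```

```bash
python3 go.py .5239 -.3383 .07 9.84|tail -1
```

```text
shift now-axes [  0.3  -1.6 162.9] shift target-axes [  0.6  -1.4 162.9] turn [ 0.06 -0.11  0.04]
```

>>> drive_tool --rows '[[[0.5, -1.4, 25, 0, -0.1, 0, 46], [0, 0, 30, 0, 0, 0, 46], [0, 0, 30, 0, 0, 0, 46], [0, 0, 30, 0, 0, 0, 46], [0, 0, 25, 0, 0, 0, 46], [0, 0, 15, 0, 0, 0, 46], [0, 0, 8, 0, 0, 0, 46], [0, 0, 0, 0, 0, 0, 46], [0, 0, 0, 0, 0, 0, 46]]]'

```text
t: 20.97
tool_pos: [0.5243, -0.339, 0.0716]
ee_rot: [-0.27, 3.129, -0.001]
contact_force: [-0.1, 0.0, 1.3]
grip_width: 0.0461
gripper_force: 0.0
```

```bash
python3 go.py .5239 -.3383 .025 9.84|tail -1
```

```text
shift now-axes [ 0.4  0.8 46.6] shift target-axes [ 0.3  0.8 46.6] turn [-0.05  0.06  0.04]
```

>>> drive_tool --rows '[[[0.3, 0.7, 18, 0, 0, 0, 46], [0, 0, 17, 0, 0, 0, 46], [0, 0, 7, 0, 0, 0, 46], [0, 0, 4, 0, 0, 0, 46], [0, 0, 0, 0, 0, 0, 46], [0, 0, 0, 0, 0, 0, 20], [0, 0, 0, 0, 0, 0, 20], [0, 0, 0, 0, 0, 0, 20], [0, 0, 0, 0, 0, 0, 20], [0, 0, 0, 0, 0, 0, 20], [0, 0, -3, 0, 0, 0, 20], [0, 0, -10, 0, 0, 0, 20], [0, 0, -25, 0, 0, 0, 20], [0, 0, -30, 0, 0, 0, 20], [0, 0, -25, 0, 0, 0, 20], [0, 0, 0, 0, 0, 0, 20], [0, 0, 0, 0, 0, 0, 20]]]' --grip_force 70

```text
t: 22.38
tool_pos: [0.5244, -0.3399, 0.1209]
ee_rot: [-0.268, 3.126, -0.006]
contact_force: [-0.4, 0.1, -0.4]
grip_width: 0.0249
gripper_force: 68.9
```

```bash
python3 held.py 2 .12
```

```text
grip 0.0249 head at 0.0687 off 0.0002 lat at mid 0.0001 yaw deg 0.09 pitch 0.11 rest TCP z 0.0264 tgt [0.4882 0.1692]
shift now-axes [-51.8 507.1  -2.1] shift target-axes [ -6.8 509.7  -1.4] turn [-0.07  0.08  5.07]
```

>>> drive_tool --rows '[[[0, 0, 0, 0, 0, 2.5, 20], [0, 0, 0, 0, 0, 2.5, 20], [0, 15, 0, 0, 0, 0, 20], [0, 27, 0, 0, 0, 0, 20], [-0.5, 32, 0, 0, 0, 0, 20], [-0.5, 32, 0, 0, 0, 0, 20], [-0.5, 32, 0, 0, 0, 0, 20], [-0.5, 32, 0, 0, 0, 0, 20], [-0.5, 32, 0, 0, 0, 0, 20], [-0.5, 32, 0, 0, 0, 0, 20], [-0.5, 32, 0, 0, 0, 0, 20], [-0.5, 32, 0, 0, 0, 0, 20], [-0.5, 32, 0, 0, 0, 0, 20], [-0.5, 32, 0, 0, 0, 0, 20], [-0.5, 32, 0, 0, 0, 0, 20], [-0.5, 32, 0, 0, 0, 0, 20], [-0.5, 32, 0, 0, 0, 0, 20], [-0.5, 32, 0, 0, 0, 0, 20], [0, 15, 0, 0, 0, 0, 20], [0, 5, 0, 0, 0, 0, 20]]]'

```text
t: 24.1
tool_pos: [0.4861, 0.1718, 0.1155]
ee_rot: [0.137, -3.136, 0.001]
contact_force: [-0.3, 0.8, -0.7]
grip_width: 0.0255
gripper_force: 68.9
```

>>> drive_tool --rows '[[[0, 0, 0, 0, 0, 0, 20], [0, 0, 15, 0, 0, 0, 20], [0, 0, 18, 0, 0, 0, 20], [0, 0, 18, 0, 0, 0, 20], [0, 0, 0, 0, 0, 0, 20], [0, 0, 0, 0, 0, 0, 20], [0, 0, 0, 0, 0, 0, 20]]]'

```text
t: 24.68
tool_pos: [0.488, 0.1687, 0.0672]
ee_rot: [-0.13, 3.138, -0.001]
contact_force: [0.6, 0.1, 0.1]
grip_width: 0.0253
gripper_force: 68.9
```

```bash
python3 held.py 2 .0264
```

```text
grip 0.0253 head at 0.0687 off 0.0002 lat at mid 0.0003 yaw deg -0.16 pitch 0.09 rest TCP z 0.0264 tgt [0.4882 0.1692]
shift now-axes [ 0.2  0.1 41.4] shift target-axes [ 0.1  0.1 41.4] turn [-0.02  0.12  0.02]
```

>>> drive_tool --rows '[[[0.1, 0, 14, 0, 0.1, 0, 20], [0, 0, 14, 0, 0, 0, 20], [0, 0, 7, 0, 0, 0, 20], [0, 0, 4, 0, 0, 0, 20], [0, 0, 2.5, 0, 0, 0, 20], [0, 0, 0, 0, 0, 0, 20], [0, 0, 0, 0, 0, 0, 20], [0, 0, 0, 0, 0, 0, 46], [0, 0, 0, 0, 0, 0, 46], [0, 0, 0, 0, 0, 0, 46], [0, 0, -3, 0, 0, 0, 46], [0, 0, -15, 0, 0, 0, 46], [0, 0, -35, 0, 0, 0, 46], [0, 0, -38, 0, 0, 0, 46], [0, 0, -38, 0, 0, 0, 46], [0, 0, -38, 0, 0, 0, 46], [0, 0, -30, 0, 0, 0, 46], [0, 0, -10, 0, 0, 0, 46], [0, 0, 0, 0, 0, 0, 46], [0, 0, 0, 0, 0, 0, 46]]]'

```text
t: 26.4
tool_pos: [0.4878, 0.1697, 0.2315]
ee_rot: [0.132, -3.138, 0.001]
contact_force: [-0.0, -0.1, -1.3]
grip_width: 0.046
gripper_force: 0.0
```

```bash
python3 chk.py;python3 go.py .5053 -.0786 .07 -3.15|tail -1
```

```text
[0.4873 0.1696 0.23  ]
mid [0.4032 0.2604] ang -88.82 len 0.1039 W 16.4 ztop 0.0154 head [0.4021 0.3123]
mid [0.5179 0.3354] ang 4.78 len 0.2398 W 37.5 ztop 0.0097 head [0.3984 0.3254]
mid [0.4869 0.1696] ang 4.95 len 0.1361 W 34.9 ztop 0.0098 head [0.4191 0.1637]
mid [0.5034 0.2534] ang 4.74 len 0.1831 W 36.0 ztop 0.0098 head [0.4121 0.2458]
  mark 1 lateral mm 15.75 angle err -93.56 gap mm -58.0
  mark 0 lateral mm -1.28 angle err 0.04 gap mm -5.28
  mark 2 lateral mm 0.55 angle err 0.21 gap mm 1.86
  mark 1 lateral mm 0.5 angle err -0.0 gap mm 1.69
shift now-axes [   2.3 -248.6  160.2] shift target-axes [ -31.6 -246.8  160. ] turn [-0.07 -0.22  7.96]
```

Bar 137 is good. The odd length read for bar 232 comes from its range patch merging with the stop at the edge of the view, and I'll recheck it at the end. Now 105.

>>> drive_tool --rows '[[[0, 0, 0, 0, 0, 4, 46], [0, 0, 0, 0, 0, 4, 46], [-2, -17, 0, 0, 0, 0, 46], [-4, -30, 0, 0, 0, 0, 46], [-4, -30, 0, 0, 0, 0, 46], [-4, -30, 0, 0, 0, 0, 46], [-4, -30, 10, 0, 0, 0, 46], [-4, -30, 20, 0, 0, 0, 46], [-4, -30, 25, 0, 0, 0, 46], [-4, -30, 25, 0, 0, 0, 46], [-2, -15, 30, 0, 0, 0, 46], [0, -5, 30, 0, 0, 0, 46], [0, 0, 15, 0, 0, 0, 46], [0, 0, 0, 0, 0, 0, 46], [0, 0, 0, 0, 0, 0, 46], [0, 0, 0, 0, 0, 0, 46]]]'

```text
t: 27.78
tool_pos: [0.5058, -0.0786, 0.0773]
ee_rot: [-0.087, -3.139, 0.001]
contact_force: [0.9, 0.4, 0.9]
grip_width: 0.0459
gripper_force: 0.0
```

```bash
python3 go.py .5053 -.0786 .025 -3.15|tail -1
```

```text
shift now-axes [ 0.4  0.  52.3] shift target-axes [ 0.5 -0.  52.3] turn [-0.03 -0.08 -0.02]
```

>>> drive_tool --rows '[[[0.3, 0, 20, 0, 0, 0, 46], [0, 0, 20, 0, 0, 0, 46], [0, 0, 8, 0, 0, 0, 46], [0, 0, 4, 0, 0, 0, 46], [0, 0, 0, 0, 0, 0, 46], [0, 0, 0, 0, 0, 0, 20], [0, 0, 0, 0, 0, 0, 20], [0, 0, 0, 0, 0, 0, 20], [0, 0, 0, 0, 0, 0, 20], [0, 0, 0, 0, 0, 0, 20], [0, 0, -3, 0, 0, 0, 20], [0, 0, -10, 0, 0, 0, 20], [0, 0, -25, 0, 0, 0, 20], [0, 0, -30, 0, 0, 0, 20], [0, 0, -25, 0, 0, 0, 20], [0, 0, 0, 0, 0, 0, 20], [0, 0, 0, 0, 0, 0, 20]]]' --grip_force 70

```text
t: 29.2
tool_pos: [0.5067, -0.079, 0.1209]
ee_rot: [0.087, 3.137, -0.002]
contact_force: [0.5, 0.2, -1.2]
grip_width: 0.0248
gripper_force: 68.9
```

```bash
python3 held.py 3 .12
```

```text
grip 0.0248 head at 0.0534 off 0.0009 lat at mid 0.0 yaw deg 0.27 pitch -0.25 rest TCP z 0.0269 tgt [0.4798 0.0859]
shift now-axes [ 35.1 163.1  -1.2] shift target-axes [ 12.3 166.3  -1. ] turn [-0.05  0.01 -7.93]
```

>>> drive_tool --rows '[[[0, 0, 0, 0, 0, -4, 20], [0, 0, 0, 0, 0, -4, 20], [1, 15, 0, 0, 0, 0, 20], [2, 27, 0, 0, 0, 0, 20], [2.3, 32, 0, 0, 0, 0, 20], [2.3, 32, 0, 0, 0, 0, 20], [2.3, 32, 0, 0, 0, 0, 20], [2.3, 22, 0, 0, 0, 0, 20], [0, 6, 0, 0, 0, 0, 20], [0, 0, 0, 0, 0, 0, 20], [0, 0, 15, 0, 0, 0, 20], [0, 0, 18, 0, 0, 0, 20], [0, 0, 18, 0, 0, 0, 20], [0, 0, 0, 0, 0, 0, 20], [0, 0, 0, 0, 0, 0, 20], [0, 0, 0, 0, 0, 0, 20]]]'

```text
t: 30.58
tool_pos: [0.4798, 0.0847, 0.0677]
ee_rot: [0.13, -3.138, 0.001]
contact_force: [0.3, -0.8, 1.4]
grip_width: 0.0252
gripper_force: 68.9
```

```bash
python3 held.py 3 .0268
```

```text
grip 0.0252 head at 0.0534 off 0.0009 lat at mid -0.0 yaw deg 0.32 pitch -0.43 rest TCP z 0.0269 tgt [0.4798 0.0859]
shift now-axes [ 0.3  1.  41.4] shift target-axes [ 0.3  0.9 41.4] turn [-0.03  0.01  0.02]
```

After release I'll rise to TCP about (0.50, 0.21, 0.29) for an overall look.

>>> drive_tool --rows '[[[0.3, 0.9, 14, 0, 0, 0, 20], [0, 0, 14, 0, 0, 0, 20], [0, 0, 7, 0, 0, 0, 20], [0, 0, 4, 0, 0, 0, 20], [0, 0, 2.5, 0, 0, 0, 20], [0, 0, 0, 0, 0, 0, 20], [0, 0, 0, 0, 0, 0, 20], [0, 0, 0, 0, 0, 0, 46], [0, 0, 0, 0, 0, 0, 46], [0, 0, 0, 0, 0, 0, 46], [0, 0, -3, 0, 0, 0, 46], [0, 0, -15, 0, 0, 0, 46], [0, 5, -35, 0, 0, 0, 46], [-5, 25, -30, 0, 0, 0, 46], [-5, 30, -25, 0, 0, 0, 46], [-5, 30, -25, 0, 0, 0, 46], [-5, 25, -25, 0, 0, 0, 46], [0, 10, -30, 0, 0, 0, 46], [0, 0, -20, 0, 0, 0, 46], [0, 0, 0, 0, 0, 0, 46]]]'

```text
t: 32.3
tool_pos: [0.4899, 0.2143, 0.2394]
ee_rot: [-0.134, 3.132, 0.003]
contact_force: [0.3, 0.8, -0.1]
grip_width: 0.0456
gripper_force: 0.0
```

>>> drive_tool --rows '[[[0, 0, 0, 0, 0, 0, 46], [0, 0, 0, 0, 0, 0, 46]]]'

```text
t: 32.47
tool_pos: [0.4885, 0.2126, 0.2325]
ee_rot: [0.131, -3.136, 0.001]
contact_force: [-0.3, -0.0, -0.6]
grip_width: 0.0463
gripper_force: 0.0
```

```bash
python3 chk.py
python3 - <<'E'
from h import *
w=dict(np.load('wl.npz'));save('fin.png',ortho(w,.0,.37,.7,0,.42,.0006))
E
```

```text
[0.4883 0.2124 0.2318]
mid [0.4785 0.0865] ang 4.88 len 0.1048 W 36.9 ztop 0.0098 head [0.4263 0.082 ]
mid [0.4871 0.17  ] ang 4.99 len 0.1356 W 35.2 ztop 0.0098 head [0.4196 0.1642]
mid [0.503  0.2536] ang 4.76 len 0.1832 W 35.2 ztop 0.0098 head [0.4117 0.246 ]
mid [0.5213 0.3363] ang 4.89 len 0.2315 W 36.2 ztop 0.0097 head [0.4059 0.3264]
  mark 3 lateral mm 0.66 angle err 0.14 gap mm 2.23
  mark 2 lateral mm 0.96 angle err 0.25 gap mm 2.39
  mark 1 lateral mm 0.7 angle err 0.02 gap mm 1.27
  mark 0 lateral mm -0.68 angle err 0.15 gap mm 2.25
```

View pics/fin.png

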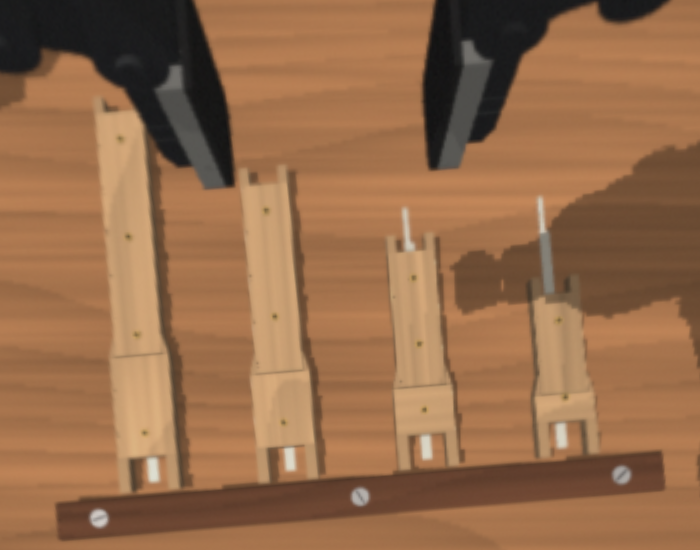

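All four bars lie centred on their strokes with their heads 1–3 mm off the stop. The longest is at the press end (+y), and the mug was not touched. I'm handing in.

```bash
python3 -c "
from bench import ctrl
print(ctrl.job_done())"
```

```text
the job is handed in; nothing more can be done
None
```

I laid the four bars along the stop in order of length, longest nearest the press, each measured within 1 mm and 0.3° of its stroke with its head about 1–2.5 mm from the stop; I never went near the mug, and I've handed the job in.

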